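# Fit the charged battery to the cordless hydraulic pump

### The arm

A 6-joint arm with a two-finger parallel gripper is mounted at the origin on the work surface. World frame = base frame: x ahead of the robot, y to its left, z up, the work surface at z = 0. Lengths are in mm, angles in rad, forces in N, time in s.
With the tool pointing down it reaches from about 375 to 900 mm from the base axis. Payload 3.1 kg.
Tool frame: the origin (TCP) lies on the centre line of the jaws, within the pads' length; the fingertips stand 8 mm ahead of it and the grasp point (between the pads) lies 11 mm behind it; z points along the fingers, y is the direction in which the jaws open and shut (so a half turn about z gives the same grasp; the last joint's range is limited). The gripper opens to 85 mm and grips with 20 to 120 N. Pads are 22 mm wide; open, the fingers measure 114 mm over their backs; the gripper's body (76 mm by 85 mm) begins 54 mm behind the grasp point. The pads swing forward as they close: fully open they stand 13 mm farther back than shut.
Start: joints at [-1.446, 0.527, 1.433, -0, 1.181, -0.178], TCP at [186.991, -596.348, 239.31] pointing down, gripper open.
Joint ranges: [-3.08, 3.08], [-0.75, 2.2], [0.22, 2.44], [-1.43, 4.57], [0, 2.65], [-2.85, 2.85]. Speed limits (rad/s): [2.79, 2.79, 3.14, 3.14, 3.14, 3.14].

### API

Orientations are given as [roll, pitch, yaw] about the fixed x, y, z axes, in that order (R = Rz(yaw) Ry(pitch) Rx(roll)).
In Python, from station import env gives the robot as it stands. The module is installed in compiled form; this text tells all that it offers.
- The arm moves only by the tool arm_command, never from a script. Its argument "targets" is a list of rows, each an object with "translation": the shift along the tool's x, y, z in m, a list of three; "twist": the turn, a rotation vector about the tool's x, y, z in degrees, a list of three. A call has exactly 10 rows; each row is the pose to reach, as a shift and turn from the pose commanded when the call began, along the tool's axes at that moment; what a row does not reach only later rows make up. A row lasts 1/8 s, in which the tool goes at most 62.5 mm and 10.7 degrees, less where a joint would pass 70% of its speed; a pose out of reach is approached as far as the arm can. A call with a gripper value outside its range is refused whole. "hand" is the closure, from 0 (fully open) to 1 (shut), set as the call begins (left out, the last holds). The fingers move at their own pace and stop on an object; the grip force is fixed at half the most. Time passes only in rows, so rows that repeat a pose let the fingers close, or fill a call up. It gives the time, the measured TCP pose, the force and the opening at its end, in the units of the state.
- env.get_obs(): the state, without advancing time (a new reading comes with each control period).
- env.read_camera(name): name is "scene" or "top" or "wrist"; returns the picture (384x512x3 uint8, blue, green, red); there is no depth.
- env.camera_info(name): a dict with "fx", "fy", "cx", "cy" (pixels), "view" (4x4, takes a point from world to camera coordinates); the wrist camera has in their place "mount" (4x4, takes a point from camera to tool coordinates, whose origin is the TCP and whose axes are the flange's). Camera axes: x right, y up, looking along -z (the intrinsics and any distortion apply to the point x, -y, -z); pixel columns grow to the right and rows downward; lengths in mm; the calibration is good to about 2 mm. A picture is of the moment at which its call begins: read the wrist's pose just before it. camera_info takes no time and is no camera call.
- env.close_job(): hands the job in, once; it reports no verdict.
Trained networks look in the newest picture that a camera, given by its name, has taken for a name from the list of things; names that differ only in an ending like _2 or _b are one class to them, and where a whole thing is asked for, a point or a joint stands for the part that bears it (a point fixed in the world has none). Each returns a list of dicts, best first, with "conf" (0 to 1); they miss things now and then, are a little off and sometimes report something else, mostly with a low value. They report only what shows in the picture. A call takes as long as a camera call. They do not tell look-alikes from the thing itself.
- env.find_in(label, camera): "bbox" ([left, top, right, bottom] in pixels, round what is visible of it).
The state is a dict: "time": time; "qpos": joint angles; "dq": joint speeds; "tau": joint torques, N m; "tool_pos": TCP position; "eef_rot": TCP orientation; "force": force on the tool from outside, world axes, zero at the start; "wrist_torque": the same for the moment, N m; "width": finger opening in mm.
Only numpy, scipy, OpenCV 4.12 (cv2) and the standard library are available. Lean on these libraries where they do the work, as an engineer would, in place of code of your own. Each camera call takes 0.05 s, during which the arm holds its last target. There are 200 camera calls.

### The job

Take the charged battery pack out of the bench charger by squeezing in its sprung latch tab while you lift it, then fit it to the hydraulic pump: find the well of the pump's battery dock with the stem (the dock is bolted through slots and never sits quite where it should), tab on the same side as in the charger, and push the pack in until it clicks fully home. Touch down slowly and never wrench or push harder than a firm thumb (about 40 N) against charger or pump, and leave the spindle parts standing beyond them alone.

Things in the scene. Friction and masses are not known exactly. Their poses are not given: they have to be found in the camera images.
- pack_center (a point): Battery pack, dark grey, 0.3-0.45 kg, 92 mm tall; its centre, 46 mm above its underside. Axes: z up, x towards the tab, y along the wide side. Lower part: stem 34 (x) x 54 (y) mm, 34 mm long. Upper part: head 46 (x) x 66 (y) mm, 58 mm tall; its shoulder stops on the deck of the well. It starts latched in the charger, head standing 60 mm above the deck, with 1.5 mm side play.
- pack_foot (a point): Middle of the underside of the pack's stem, 46 mm below the pack's centre. The lowest 6 mm of the stem taper in by 1 mm a side.
- tab_face (a point): Middle of the latch tab's outer face: a black ribbed pad 26 (y) x 28 (z) mm on the head's +x face, 31 mm from the pack's mid-plane, 18 mm above its centre. To free the pack pinch it between this pad and the plain -x face of the head (23 mm from the mid-plane): 54 mm across, 48 mm with the tab fully in; the middle of that pinch is 1 mm to the tab's side of the pack's centre.
- tab (a joint): How far the tab is pressed in (m), along the pack's -x: 0 = sprung out (may read -0.0005), 0.006 = fully in; its spring gives 3 N at first, 7 N fully in. The latch is free at 0.005 or more. Lifting while it is caught loads the latch. On the way into a well the tab rides over the lip by itself, pressed or not, and springs out with a click once home.
- tab_nose (a point): Top edge of the tab's nose, on the stem's +x face 12 mm below the head's shoulder: 20 mm wide, stands 5 mm out of the stem, flat on top, a ramp below (down to 27 mm below the shoulder). It catches under the lip on the +x side of the well and moves with the tab.
- charger: Bench charger, mid-grey plastic, screwed down: 110 (x) x 116 (y) mm, deck 62 mm above the bench. Origin on the bench below the middle of its well; same axes as the pack in it.
- charger_well (a point): Middle of the mouth of the charger's well, at deck height. Sprung contacts on its floor push the pack up, so that it rises a few mm when the latch comes free.
- pump: Cordless hydraulic pump, fixed: grey oil tank 130 x 206 mm, on it a dark battery block 110 (x) x 104 (y) mm, deck 120 mm above the bench, with the empty battery dock in it. On its -y side a motor (top 141 mm high) and a carrying handle, 52 to 150 mm from the dock, top 177 mm high. Origin on the bench below the block's middle; the dock's latch lip is on the +x side: the fitted pack has the pump's axes.
- pump_well (a point): Nominal middle of the mouth of the well in the pump's grey dock, 10 mm above the block's deck. The dock is bolted on through slots over rubber pads: its well, 60 x 72 mm over its flat rim, really lies up to 6 mm off along the pump's x and y and up to 4 mm higher or lower, level and in line with the pump, and does not yield: see it or feel for it. This point does not show the offset.
- pump_block (a point): Middle of the battery block at deck height, 10 mm below pump_well. A well (charger's too) is 37 (x) x 57 (y) mm, 1.5 mm clearance a side round the stem, 1.5 mm lead-in at the rim. 4 to 8 N of contact springs meet the stem 6 mm before home, where the shoulder meets the rim. Loose in the well, the pack clicks in at 6 to 18 N down on the middle of its top; let go, it rises 1.5 mm.
- bearing: Bystander: ball bearing lying flat, 80 mm across, 20 mm high, beyond the work.
- toolholder: Bystander: steel taper tool holder standing on its flange, 62 mm across, 90 mm high, beyond the work.
- pulley: Bystander: toothed belt pulley, 104 mm across, 66 mm high, beyond the work.
- carton: Bystander: flat bearing carton, 90 x 90 x 32 mm, beyond the work.
There are look-alikes about, which are no part of the job. Leave any pink or red look-alike of the part that bears pack_center alone.

How it is judged (in metres and radians):
On the way, in this order (a step that is already met when the one before it is completed fails the run):
1. the pack is lifted out of the charger, its stem clear of the well (z of pack_center in the frame of charger above 0.118 m), for 0.1 s.
2. the pack's stem stands in the pump's well (horizontal distance between pack_center and pump_well below 0.012 m and z of pack_center in the frame of pump_well below 0.036 m), for 0.1 s.
At the end, for the whole second after the job is handed in: The pack is latched in the pump's dock: tab less than 1.5 mm in and pack's centre at most 18.7 mm above pump_well (only so when latched), within 12 mm sideways of it (the dock is off by up to 6), tilt under 0.04 rad, within 0.08 rad of the pump's yaw; bystanders upright (z of pack_center in the frame of pump_well below 0.0187 m and horizontal distance between pack_center and pump_well below 0.012 m and angle between the x axis of pack_center and the x axis of pump, either way round below 0.08 rad and value of joint tab below 0.0015 m and angle between pack_center's own z axis and vertical below 0.04 rad and angle between each of bearing, toolholder, pulley, carton's own z axis and vertical below 0.2 rad); the robot touches nothing.
It fails at once if anything bears on the charger with more than 40 N (wrenching at the latch) (contact force between anything else and charger above 40 N).
It fails at once if anything bears on the pump with more than 40 N (forcing the pack in) (contact force between anything else and pump above 40 N).
It fails at once if a bystander is shifted by more than 20 mm (distance of any of bearing, toolholder, pulley, carton from where it was at the start of the episode above 0.02 m).
It also fails if it takes over 72 s, if anything falls off the work surface, if the arm or the gripper's body presses on something with over 40 N, if the wrist force passes 120 N, or if a joint passes its speed limit or range.

## Working session

There is one attempt and no reset: what is moved stays moved. The work goes in short steps, Python scripts to look and compute and a tool call to move; the robot and the scene stay as the last step left them, time stands still between calls to the robot, and variables do not carry over. Pictures are saved under pics/ and viewed, about 8 in all and at most 12, crops included, and the job is handed in when it is done.

Besides the shell and the picture viewer there is one more tool, called after "Emit:" by a JSON object that holds its "method" and its "body", one argument or row to a line. arm_command: Moves the arm, as the interface text tells. Its arguments: {"type":"object","properties":{"targets":{"type":"array","items":{"type":"object","properties":{"translation":{"type":"array","items":{"type":"number"}},"twist":{"type":"array","items":{"type":"number"}}}}},"hand":{"type":"number"}},"required":["targets"]}

```bash
mkdir -p pics; cat > h.py <<'E'
from station import env
import numpy as np, cv2
from scipy.spatial.transform import Rotation as R
np.set_printoptions(precision=2,suppress=True)
def ray(cam,u,v,T=None):
    c=env.camera_info(cam)
    d=np.array([(u-c['cx'])/c['fx'],-(v-c['cy'])/c['fy'],-1.])
    M=T if T is not None else np.linalg.inv(np.array(c['view']))
    return M[:3,3],M[:3,:3]@d
def atz(cam,u,v,z,T=None):
    o,d=ray(cam,u,v,T); return o+d*(z-o[2])/d[2]
def wristT(obs):
    T=np.eye(4);T[:3,:3]=R.from_euler('xyz',obs['eef_rot']).as_matrix();T[:3,3]=obs['tool_pos']
    return T@np.array(env.camera_info('wrist')['mount'])
def proj(cam,p,T=None):
    c=env.camera_info(cam); V=np.array(c['view']) if T is None else np.linalg.inv(T)
    q=V[:3,:3]@np.array(p)+V[:3,3]; return np.array([c['cx']+c['fx']*q[0]/-q[2],c['cy']-c['fy']*q[1]/-q[2]])
E
python3 - <<'E'
from h import *
o=env.get_obs();print(o)
for n in('top','scene'):
    print(n,env.camera_info(n))
    im=env.read_camera(n);cv2.imwrite(f'pics/{n}0.png',im)
    for l in('pack_center','charger','pump','tab_face','pump_well','charger_well','bearing','toolholder','pulley','carton'):
        print(l,[(np.round(d['bbox']).tolist(),round(d['conf'],2)) for d in env.find_in(l,n)][:3])
print(env.camera_info('wrist'))
a=cv2.imread('pics/top0.png');b=cv2.imread('pics/scene0.png')
E
```

```text
{'time': 0.0, 'qpos': array([-1.45,  0.53,  1.43,  0.  ,  1.18, -0.18]), 'dq': array([ 0.,  0., -0.,  0., -0., -0.]), 'tau': array([ -0.  , -44.24, -17.8 ,  -0.  ,   0.01,   0.  ]), 'tool_pos': array([ 186.93, -595.67,  238.32]), 'eef_rot': array([-3.14, -0.  ,  0.3 ]), 'force': array([-0.4 ,  0.21,  0.46]), 'wrist_torque': array([0.02, 0.  , 0.01]), 'width': 84.87252109432008}
top {'fx': 433.55507164550176, 'fy': 433.55507164550176, 'cx': 250.04418117880985, 'cy': 186.2159036780202, 'view': array([[   -0.01,    -1.  ,     0.01,   -42.31],
       [    0.99,    -0.01,     0.13,  -576.72],
       [   -0.13,     0.01,     0.99, -1097.56],
       [    0.  ,     0.  ,     0.  ,     1.  ]])}
pack_center [([293.0, 210.0, 325.0, 233.0], 0.97), ([266.0, 154.0, 293.0, 182.0], 0.87), ([295.0, 271.0, 326.0, 302.0], 0.79)]
charger [([242.0, 97.0, 263.0, 120.0], 0.69), ([271.0, 201.0, 332.0, 254.0], 0.67), ([140.0, 199.0, 230.0, 267.0], 0.61)]
pump [([137.0, 197.0, 229.0, 265.0], 0.92), ([183.0, 95.0, 221.0, 143.0], 0.15)]
tab_face [([350.0, 215.0, 360.0, 223.0], 0.58), ([312.0, 165.0, 320.0, 176.
[... 1136 characters left out ...]
.48), ([176.0, 180.0, 189.0, 195.0], 0.48)]
pump_well [([275.0, 157.0, 372.0, 268.0], 0.84)]
charger_well [([199.0, 156.0, 254.0, 198.0], 0.7), ([161.0, 243.0, 190.0, 284.0], 0.42)]
bearing [([133.0, 216.0, 165.0, 245.0], 0.89)]
toolholder [([160.0, 241.0, 188.0, 287.0], 0.71)]
pulley [([196.0, 261.0, 245.0, 318.0], 0.85), ([273.0, 158.0, 373.0, 268.0], 0.47)]
carton [([245.0, 300.0, 305.0, 359.0], 0.7)]
{'fx': 339.6090136123356, 'fy': 339.6090136123356, 'cx': 256.5553924080005, 'cy': 191.14042709403196, 'mount': array([[   0.  ,    0.95,    0.3 ,   75.55],
       [   1.  ,   -0.  ,    0.  ,    0.6 ],
       [   0.  ,    0.3 ,   -0.95, -135.97],
       [   0.  ,    0.  ,    0.  ,    1.  ]])}
```

```bash
python3 - <<'E'
from h import *
a=cv2.imread('pics/top0.png')[80:310,115:375];a=cv2.resize(a,None,fx=3,fy=2.6*3/2.6,interpolation=cv2.INTER_CUBIC)
a=a[:,:780];print(a.shape);cv2.imwrite('pics/a.png',cv2.resize(a,(680,600)) if a.shape[0]>600 else a)
b=cv2.imread('pics/scene0.png')[120:300,140:390];cv2.imwrite('pics/b.png',cv2.resize(b,None,fx=3.2,fy=3.2,interpolation=cv2.INTER_CUBIC))
E
```

```text
(690, 780, 3)
```

View pics/a.png

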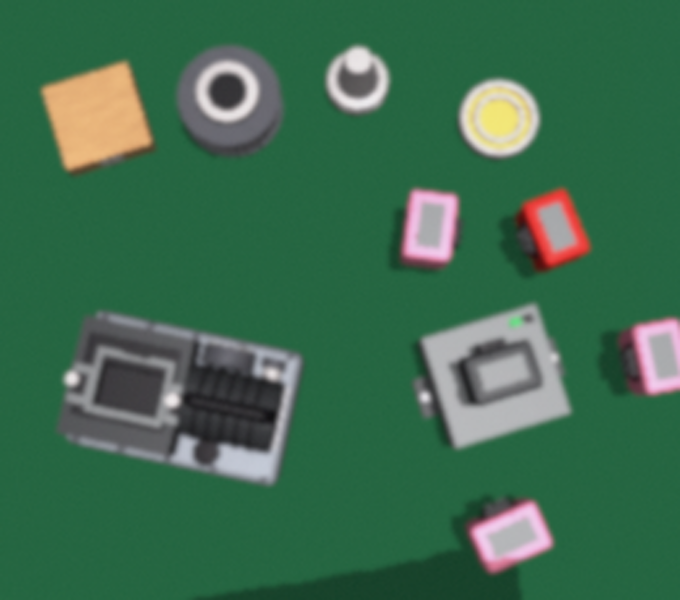

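View pics/b.png

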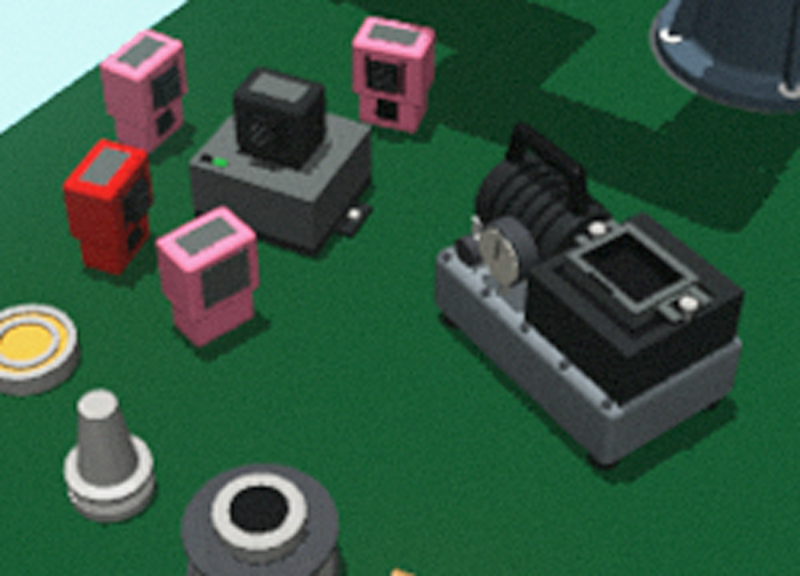

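The top view shows the charger at crop (496,375), with the dark pack in it and its tab facing up-image (world +x). The pump is at left, with the dock rim corners at (98,347), (175,360), (163,425) and (82,412) and the motor to its right. The pink and red packs are decoys. The scene view agrees.

```bash
python3 - <<'E'
from h import *
f=lambda p:(p[0]/2.615+115,p[1]/2.609+80)
P=np.array([atz('top',*f(p),62) for p in[(420,338),(537,305),(570,410),(455,447)]])
print(P,P.mean(0)); 
for a,b in((3,0),(2,1)): d=P[b]-P[a];print('yaw',np.arctan2(d[1],d[0]),np.linalg.norm(d))
for a,b in((1,0),(2,3)): d=P[b]-P[a];print('yaw',np.arctan2(-d[0],d[1]),np.linalg.norm(d))
Q=np.array([atz('top',*f(p),130) for p in[(98,347),(175,360),(163,425),(82,412)]])
print(Q,Q.mean(0))
for a,b in((3,0),(2,1)): d=Q[b]-Q[a];print('yaw',np.arctan2(d[1],d[0]),np.linalg.norm(d))
for a,b in((1,0),(2,3)): d=Q[b]-Q[a];print('yaw',np.arctan2(-d[0],d[1]),np.linalg.norm(d))
T=np.array([P.mean(0)[0],P.mean(0)[1],300])
o=env.get_obs();Rt=R.from_euler('xyz',o['eef_rot'])
print('tool shift',Rt.inv().apply(T-o['tool_pos']), Rt.as_matrix())
E
```

```text
[[ 512.49 -113.06   62.  ]
 [ 543.45 -227.88   62.  ]
 [ 441.13 -256.43   62.  ]
 [ 407.12 -144.62   62.  ]] [ 476.05 -185.5    62.  ]
yaw 0.2909864149981502 109.9862315047032
yaw 0.27206886818850323 106.2342385058966
yaw 0.26344738420711966 118.92038584601228
yaw 0.29523454196347626 116.86677740037409
[[502.85 184.29 130.  ]
 [490.21 114.34 130.  ]
 [431.7  124.7  130.  ]
 [444.24 197.76 130.  ]] [467.25 155.27 130.  ]
yaw -0.22585452961735114 60.13885262971757
yaw -0.175265974215191 59.418855249953445
yaw -0.17886059046433364 71.09238221863288
yaw -0.17003878204092163 74.13397590099214
tool shift [ 398.73 -305.58  -60.69] [[ 0.95  0.3   0.  ]
 [ 0.3  -0.95  0.  ]
 [ 0.   -0.   -1.  ]]
```

Emit:
{"method": "arm_command", "body": {
  "targets": [
    {"translation": [0.04,-0.0306,0],"twist": [0,0,-9]},
    {"translation": [0.09,-0.069,0],"twist": [0,0,-18]},
    {"translation": [0.14,-0.107,0],"twist": [0,0,-28]},
    {"translation": [0.19,-0.146,0],"twist": [0,0,-38]},
    {"translation": [0.24,-0.184,0],"twist": [0,0,-48]},
    {"translation": [0.29,-0.222,0],"twist": [0,0,-58]},
    {"translation": [0.33,-0.253,0],"twist": [0,0,-68]},
    {"translation": [0.37,-0.284,0],"twist": [0,0,-78]},
    {"translation": [0.3987,-0.3056,0],"twist": [0,0,-88.8]},
    {"translation": [0.3987,-0.3056,0],"twist": [0,0,-88.8]}
  ],
  "hand": 0
}}

```text
time: 2.35
tool_pos: [477.1, -183.5, 239.5]
eef_rot: [3.141, 0.0, 1.858]
force: [-0.1, 0.4, 0.3]
width: 85.3
```

```bash
python3 - <<'E'
from h import *
o=env.get_obs();print(o['tool_pos'],o['eef_rot'],o['qpos'],o['force'])
im=env.read_camera('wrist');cv2.imwrite('pics/w1.png',im)
np.save('w1.npy',wristT(o))
for l in('pack_center','tab_face'): print(l,env.find_in(l,'wrist')[:2])
E
```

```text
[ 477.06 -183.53  239.48] [3.14 0.   1.86] [-0.59  0.37  1.71  0.    1.05 -0.87] [-0.09  0.37  0.3 ]
pack_center [{'bbox': [228.0, 133.6, 295.5, 228.0], 'conf': 0.96}, {'bbox': [43.1, 95.9, 136.9, 176.9], 'conf': 0.93}]
tab_face [{'bbox': [351.7, 224.9, 392.8, 249.4], 'conf': 0.82}, {'bbox': [285.6, 163.4, 294.6, 202.8], 'conf': 0.64}]
```

View pics/w1.png

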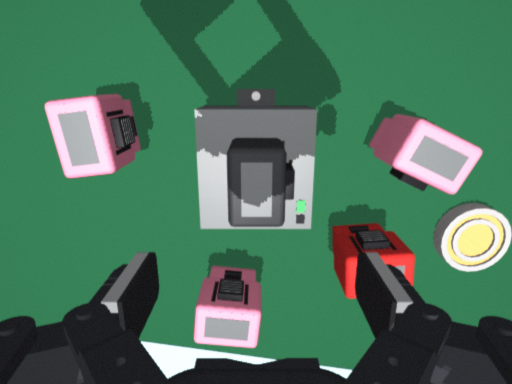

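Wrist view: the pack is in the charger with its head at about cols 229–286, rows 137–227. The label spans (240–273, 162–217), the tab is to the right at (290,182), and the axes are well aligned with the image.

```bash
python3 - <<'E'
from h import *
T=np.load('w1.npy');im=cv2.imread('pics/w1.png');g=cv2.cvtColor(im,6)
print('row190',list(enumerate(g[185:196,222:300].mean(0).astype(int),222)))
print('col257',list(enumerate(g[132:232,250:265].mean(1).astype(int),132)))
m=((g>75)&(g<150)).astype(np.uint8);m2=np.zeros_like(m);m2[155:222,236:278]=m[155:222,236:278]
c=max(cv2.findContours(m2,0,2)[0],key=cv2.contourArea);r=cv2.minAreaRect(c);print(r)
B=cv2.boxPoints(r);W=np.array([atz('wrist',*p,122,T) for p in B]);print(W,W.mean(0))
# charger deck edges: fit lines on left/right boundary
for lo,hi in((185,210),(303,325)):
    pts=[]
    for v in range(125,220,4):
        row=cv2.GaussianBlur(im[v:v+1].astype(float).max(2)-0,(1,1),0)[0] if 0 else (im[v,:,2].astype(float))
        d=np.abs(np.diff(row[lo:hi]));pts.append(atz('wrist',lo+d.argmax()+.5,v,62,T)[:2])
    pts=np.array(pts);vx,vy,x,y=cv2.fitLine(pts.astype(np.float32),cv2.DIST_HUBER,0,.01,.01).ravel();print('edge dir',np.arctan2(vy,vx)-np.pi/2,x,y)
E
```

```text
row190 [(222, np.int64(213)), (223, np.int64(214)), (224, np.int64(213)), (225, np.int64(214)), (226, np.int64(208)), (227, np.int64(151)), (228, np.int64(75)), (229, np.int64(63)), (230, np.int64(67)), (231, np.int64(71)), (232, np.int64(75)), (233, np.int64(73)), (234, np.int64(71)), (235, np.int64(66)), (236, np.int64(63)), (237, np.int64(61)), (238, np.int64(60)), (239, np.int64(60)), (240, np.int64(68)), (241, np.int64(102)), (242, np.int64(113)), (243, np.int64(114)), (244, np.int64(115)), (245, np.int64(115)), (246, np.int64(114)), (247, np.int64(115)), (248, np.int64(115)), (249, np.int64(115)), (250, np.int64(114)), (251, np.int64(114)), (252, np.int64(115)), (253, np.int64(115)), (254, np.int64(115)), (255, np.int64(114)), (256, np.int64(115)), (257, np.int64(114)), (258, np.int64(115)), (259, np.int64(114)), (260, np.int64(114)), (261, np.int64(114)), (262, np.int64(114)), (263, np.int64(114)), (264, np.int64(115)), (265, np.int64(114)), (266, np.int64(114)), (267, np.int64(115)), (268, np.int64(115)), (269, np.int64(115)), (270, np.int64(114)), (271, np.int64(111)), (272,
[... 2358 characters left out ...]
 np.int64(204)), (214, np.int64(204)), (215, np.int64(201)), (216, np.int64(177)), (217, np.int64(127)), (218, np.int64(107)), (219, np.int64(104)), (220, np.int64(104)), (221, np.int64(103)), (222, np.int64(103)), (223, np.int64(100)), (224, np.int64(91)), (225, np.int64(86)), (226, np.int64(123)), (227, np.int64(173)), (228, np.int64(173)), (229, np.int64(128)), (230, np.int64(107)), (231, np.int64(105))]
((256.5, 191.49998474121094), (40.99999237060547, 58.99999237060547), -0.0)
[[ 468.8  -215.94  122.  ]
 [ 455.94 -169.27  122.  ]
 [ 485.88 -160.44  122.  ]
 [ 500.42 -206.62  122.  ]] [ 477.76 -188.07  122.  ]
edge dir -2.8568838 419.85236 -191.0358
edge dir -2.855641 529.0219 -170.54425
```

```bash
python3 - <<'E'
from h import *
T=np.load('w1.npy')
a=[atz('wrist',u,v,122,T) for u,v in((256.1,161.9),(256.1,216.5),(240.5,189),(271.7,189),(227.5,189),(285,189))]
c=(a[0]+a[1])/2;c[:2]=c[:2];print(np.array(a),c,(a[2]+a[3])/2,(a[4]+a[5])/2)
yaw=.2855;px=np.array([np.cos(yaw),np.sin(yaw),0]);tgt=c+px*1;tgt[2]=83
o=env.get_obs();Rt=R.from_euler('xyz',o['eef_rot']);print(tgt,Rt.inv().apply(tgt-o['tool_pos']),o['eef_rot'][2]-np.pi/2)
E
```

```text
[[ 470.6  -164.87  122.  ]
 [ 483.2  -207.65  122.  ]
 [ 465.02 -189.01  122.  ]
 [ 488.37 -182.12  122.  ]
 [ 455.29 -191.88  122.  ]
 [ 498.33 -179.19  122.  ]] [ 476.9  -186.26  122.  ] [ 476.7  -185.56  122.  ] [ 476.81 -185.53  122.  ]
[ 477.86 -185.98   83.  ] [ -0.45   2.13 156.33] 0.2813129459131627
```

Emit:
{"method": "arm_command", "body": {
  "targets": [
    {"translation": [0,0.001,0.03],"twist": [0,0,0]},
    {"translation": [-0.0005,0.002,0.065],"twist": [0,0,0]},
    {"translation": [-0.0005,0.002,0.095],"twist": [0,0,0]},
    {"translation": [-0.0005,0.002,0.12],"twist": [0,0,0]},
    {"translation": [-0.0005,0.002,0.135],"twist": [0,0,0]},
    {"translation": [-0.0005,0.002,0.145],"twist": [0,0,0]},
    {"translation": [-0.0005,0.002,0.152],"twist": [0,0,0]},
    {"translation": [-0.0005,0.002,0.156],"twist": [0,0,0]},
    {"translation": [-0.0005,0.002,0.156],"twist": [0,0,0]},
    {"translation": [-0.0005,0.002,0.156],"twist": [0,0,0]}
  ]
}}

```text
time: 3.75
tool_pos: [478.4, -185.5, 83.7]
eef_rot: [3.141, 0.001, 1.854]
force: [-0.5, 0.2, -0.6]
width: 85.7
```

```bash
python3 - <<'E'
from h import *
o=env.get_obs();print(o['tool_pos'],o['eef_rot'],o['force'])
im=env.read_camera('wrist');cv2.imwrite('pics/w2.png',im);print(env.find_in('pack_center','wrist')[:2])
E
```

```text
[ 478.37 -185.47   83.73] [3.14 0.   1.85] [-0.49  0.22 -0.58]
[{'bbox': [443.1, 134.3, 512.0, 250.4], 'conf': 0.79}, {'bbox': [425.9, 300.6, 470.0, 323.3], 'conf': 0.78}]
```

View pics/w2.png

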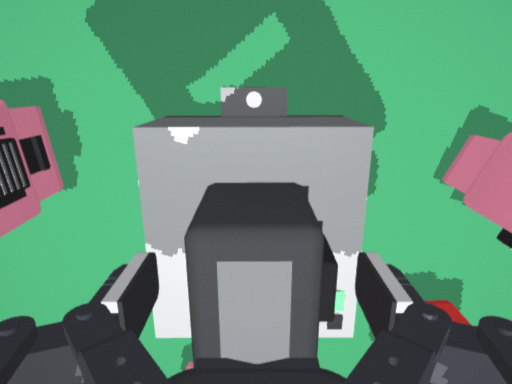

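The fingers straddle the head. The pack's mid column is about 256 and the finger mid about 258.5, so it is centred for the pinch with its +1 mm shift. Now I'll close the fingers.

Emit:
{"method": "arm_command", "body": {
  "targets": [
    {"translation": [0,0,0],"twist": [0,0,0]},
    {"translation": [0,0,0],"twist": [0,0,0]},
    {"translation": [0,0,0],"twist": [0,0,0]},
    {"translation": [0,0,0],"twist": [0,0,0]},
    {"translation": [0,0,0],"twist": [0,0,0]},
    {"translation": [0,0,0],"twist": [0,0,0]},
    {"translation": [0,0,0],"twist": [0,0,0]},
    {"translation": [0,0,0],"twist": [0,0,0]},
    {"translation": [0,0,0],"twist": [0,0,0]},
    {"translation": [0,0,0],"twist": [0,0,0]}
  ],
  "hand": 1
}}

```text
time: 5.1
tool_pos: [478.7, -185.8, 84.0]
eef_rot: [3.14, 0.001, 1.854]
force: [-0.6, 0.6, 5.1]
width: 45.5
```

Emit:
{"method": "arm_command", "body": {
  "targets": [
    {"translation": [0,0,-0.001],"twist": [0,0,0]},
    {"translation": [0,0,-0.002],"twist": [0,0,0]},
    {"translation": [0,0,-0.003],"twist": [0,0,0]},
    {"translation": [0,0,-0.004],"twist": [0,0,0]},
    {"translation": [0,0,-0.006],"twist": [0,0,0]},
    {"translation": [0,0,-0.008],"twist": [0,0,0]},
    {"translation": [0,0,-0.01],"twist": [0,0,0]},
    {"translation": [0,0,-0.012],"twist": [0,0,0]},
    {"translation": [0,0,-0.014],"twist": [0,0,0]},
    {"translation": [0,0,-0.014],"twist": [0,0,0]}
  ]
}}

```text
time: 6.35
tool_pos: [477.7, -185.2, 97.4]
eef_rot: [-3.141, -0.001, 1.854]
force: [0.3, -2.9, -2.6]
width: 45.3
```

```bash
python3 - <<'E'
from h import *
o=env.get_obs();print(o['tool_pos'],o['eef_rot'],o['force'],o['wrist_torque'],o['width'])
E
```

```text
[ 477.7  -185.24   97.39] [-3.14 -0.    1.85] [ 0.3  -2.87 -2.61] [-0.43  0.05  0.07] 45.283516686192904
```

The pack is free, with no wrench on the charger. I'll lift clear, then carry it to a viewing pose beside the dock.

Emit:
{"method": "arm_command", "body": {
  "targets": [
    {"translation": [0,0,-0.008],"twist": [0,0,0]},
    {"translation": [0,0,-0.02],"twist": [0,0,0]},
    {"translation": [0,0,-0.035],"twist": [0,0,0]},
    {"translation": [0,0,-0.055],"twist": [0,0,0]},
    {"translation": [0,0,-0.078],"twist": [0,0,0]},
    {"translation": [0,0,-0.1],"twist": [0,0,0]},
    {"translation": [0,0,-0.122],"twist": [0,0,0]},
    {"translation": [0,0,-0.142],"twist": [0,0,0]},
    {"translation": [0,0,-0.158],"twist": [0,0,0]},
    {"translation": [0,0,-0.163],"twist": [0,0,0]}
  ]
}}

```text
time: 7.6
tool_pos: [477.9, -184.9, 262.0]
eef_rot: [3.14, 0.001, 1.854]
force: [0.6, 0.3, -3.7]
width: 45.4
```

```bash
python3 - <<'E'
from h import *
o=env.get_obs();Rt=R.from_euler('xyz',o['eef_rot']);print(o['tool_pos'],o['force'],o['width'],Rt.inv().apply(np.array([452,77,260])-o['tool_pos']),np.degrees(o['eef_rot'][2]-1.38))
E
```

```text
[ 477.95 -184.93  261.99] [ 0.61  0.28 -3.69] 45.3760546298542 [258.75  48.23   1.81] 27.14769792738778
```

Emit:
{"method": "arm_command", "body": {
  "targets": [
    {"translation": [0.015,0.0028,0],"twist": [0,0,2]},
    {"translation": [0.045,0.0084,0],"twist": [0,0,5]},
    {"translation": [0.085,0.016,0],"twist": [0,0,9]},
    {"translation": [0.125,0.0233,0],"twist": [0,0,13]},
    {"translation": [0.165,0.0308,0],"twist": [0,0,17]},
    {"translation": [0.205,0.0382,0],"twist": [0,0,21]},
    {"translation": [0.235,0.044,0],"twist": [0,0,25]},
    {"translation": [0.252,0.047,0],"twist": [0,0,27.1]},
    {"translation": [0.2588,0.0482,0],"twist": [0,0,27.1]},
    {"translation": [0.2588,0.0482,0],"twist": [0,0,27.1]}
  ]
}}

```text
time: 8.85
tool_pos: [451.7, 76.7, 260.2]
eef_rot: [-3.141, 0.0, 1.382]
force: [-1.1, -0.8, -4.4]
width: 45.5
```

```bash
python3 - <<'E'
from h import *
for i in range(2):
    o=env.get_obs();im=env.read_camera('wrist')
cv2.imwrite('pics/w3.png',im);np.save('w3.npy',wristT(o));print(o['tool_pos'],o['eef_rot'],o['force'],o['width'],o['dq'])
E
```

```text
[451.97  76.26 260.26] [-3.14  0.    1.38] [-0.01 -0.01 -3.94] 45.149884592720696 [-0.01  0.   -0.01 -0.   -0.    0.  ]
```

View pics/w3.png

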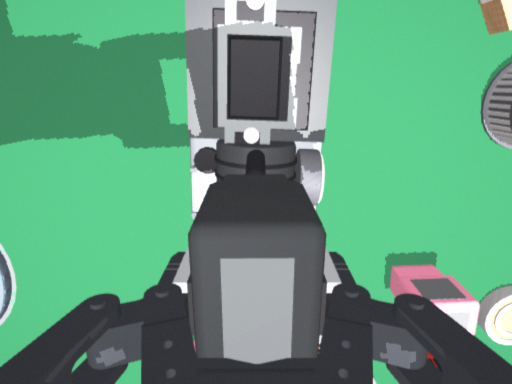

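Wrist view: the dock rim is at about cols 219–291, rows 27–127, and the well opening at 229–280 × 37–119. The pack is held straight. I'll fit the edges.

```bash
python3 - <<'E'
from h import *
im=cv2.imread('pics/w3.png');T=np.load('w3.npy')
# rectify to top-down plane z=130, tool axes: columns = tool y, rows = -tool x, 8 px/mm
o=T[:3,3];yaw=-0.19;ex=np.array([np.cos(yaw),np.sin(yaw)]);ey=np.array([-np.sin(yaw),np.cos(yaw)]);c=np.array([467.,155.])
def rect(z,s=5,h=55,T=T,im=im):
    G=[(-h,-h),(h,-h),(h,h),(-h,h)]
    src=np.float32([proj('wrist',[*(c+ex*a+ey*b),z],T) for a,b in G]);dst=np.float32([((a+h)*s,(h-b)*s) for a,b in G])
    return cv2.warpPerspective(im,cv2.getPerspectiveTransform(src,dst),(2*h*s,2*h*s),flags=cv2.INTER_CUBIC)
r=rect(130);cv2.imwrite('pics/r3.png',r)
E
```

```text
(no output)
```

View pics/r3.png

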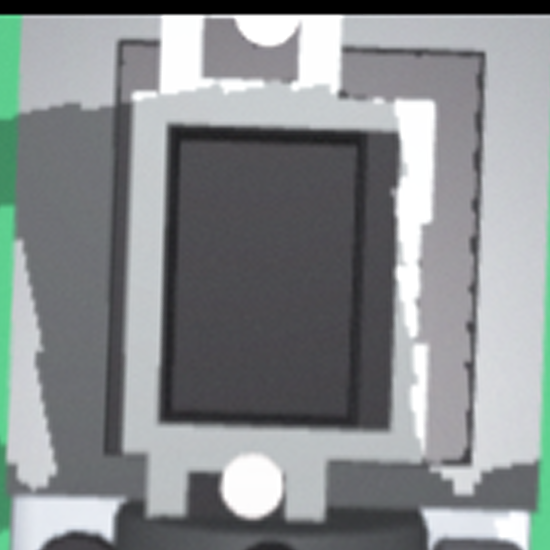

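```bash
python3 - <<'E'
from h import *
im=cv2.imread('pics/w3.png')[15:150,195:315];a=cv2.resize(im,None,fx=4.4,fy=4.4,interpolation=cv2.INTER_CUBIC)
a=np.clip(255*(a/255.)**.55,0,255).astype(np.uint8);cv2.imwrite('pics/c3.png',a)
r=cv2.imread('pics/r3.png');g=cv2.cvtColor(r,6)
for y in (160,275,390):print(y,[(x,int(v)) for x,v in zip(range(110,450,5),g[y-4:y+5,110:450:5].mean(0))])
print([(y,int(v)) for y,v in zip(range(80,475,5),g[80:475:5,240:280].mean(1))])
E
```

```text
160 [(110, 111), (115, 76), (120, 76), (125, 76), (130, 129), (135, 199), (140, 200), (145, 199), (150, 200), (155, 201), (160, 200), (165, 155), (170, 61), (175, 36), (180, 63), (185, 78), (190, 79), (195, 80), (200, 79), (205, 80), (210, 78), (215, 79), (220, 79), (225, 79), (230, 79), (235, 79), (240, 80), (245, 79), (250, 80), (255, 80), (260, 79), (265, 79), (270, 79), (275, 80), (280, 79), (285, 80), (290, 79), (295, 80), (300, 78), (305, 79), (310, 80), (315, 79), (320, 79), (325, 78), (330, 80), (335, 78), (340, 78), (345, 78), (350, 79), (355, 66), (360, 43), (365, 54), (370, 78), (375, 78), (380, 78), (385, 79), (390, 77), (395, 84), (400, 158), (405, 240), (410, 254), (415, 255), (420, 255), (425, 255), (430, 255), (435, 171), (440, 145), (445, 147)]
275 [(110, 78), (115, 72), (120, 76), (125, 111), (130, 188), (135, 199), (140, 199), (145, 199), (150, 199), (155, 200), (160, 191), (165, 70), (170, 38), (175, 54), (180, 76), (185, 76), (190, 76), (195, 75), (200, 75), (205, 75), (210, 75), (215, 75), (220, 77), (225, 76), (230, 76), (235, 76), (240, 75), (245, 75), (250, 7
[... 1400 characters left out ...]
160, 79), (165, 79), (170, 78), (175, 79), (180, 79), (185, 79), (190, 79), (195, 78), (200, 78), (205, 77), (210, 78), (215, 78), (220, 77), (225, 77), (230, 78), (235, 77), (240, 77), (245, 77), (250, 76), (255, 76), (260, 76), (265, 75), (270, 75), (275, 75), (280, 75), (285, 75), (290, 75), (295, 75), (300, 74), (305, 75), (310, 74), (315, 74), (320, 73), (325, 74), (330, 73), (335, 74), (340, 73), (345, 72), (350, 72), (355, 72), (360, 72), (365, 72), (370, 72), (375, 71), (380, 71), (385, 71), (390, 71), (395, 70), (400, 71), (405, 70), (410, 66), (415, 46), (420, 47), (425, 98), (430, 175), (435, 192), (440, 192), (445, 191), (450, 191), (455, 215), (460, 237), (465, 245), (470, 250)]
```

View pics/c3.png

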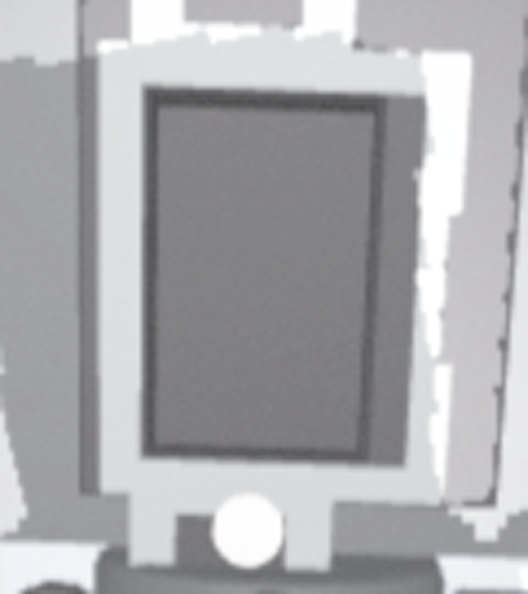

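The dark ring (167–364 × 127–427 in the rectified view) is the well mouth including its lead-in, about 39.5 × 60 mm. The dark strip on the +x side is the lip. Yaw needs another −0.034 rad. Next I'll measure the held pack in the same picture to get the relative shift.

```bash
python3 - <<'E'
from h import *
T=np.load('w3.npy');im=cv2.imread('pics/w3.png');g=cv2.cvtColor(im,6).astype(int)
print([(x,v) for x,v in zip(range(186,330),g[300:308,186:330].mean(0).astype(int))][0:14],[(x,int(v)) for x,v in zip(range(214,302),g[300:308,214:302].mean(0))if abs(v-g[304,257])<1e9][::4])
gx=np.diff(g[295:310].mean(0));gy=np.diff(g[:,240:275].mean(1))
print('strong x',[(i,int(gx[i])) for i in range(180,340) if abs(gx[i])>6]);print('strong y',[(i,int(gy[i])) for i in range(165,380) if abs(gy[i])>3])
E
```

```text
[(186, np.int64(47)), (187, np.int64(51)), (188, np.int64(73)), (189, np.int64(83)), (190, np.int64(84)), (191, np.int64(83)), (192, np.int64(73)), (193, np.int64(66)), (194, np.int64(76)), (195, np.int64(80)), (196, np.int64(82)), (197, np.int64(84)), (198, np.int64(85)), (199, np.int64(86))] [(214, 94), (218, 94), (222, 169), (226, 177), (230, 177), (234, 178), (238, 177), (242, 177), (246, 177), (250, 177), (254, 177), (258, 177), (262, 177), (266, 177), (270, 177), (274, 177), (278, 176), (282, 177), (286, 177), (290, 177), (294, 91), (298, 91)]
strong x [(187, 21), (188, 9), (191, -10), (193, 8), (220, 24), (221, 49), (222, 7), (291, -11), (292, -54), (293, -18), (319, -6), (321, 8), (324, -6), (325, -21), (326, -7)]
strong y [(168, 7), (169, 6), (173, -4), (221, 3), (223, 3), (224, 3), (225, 3), (226, 3), (256, 12), (257, 35), (258, 31), (259, 3), (359, -5), (360, -19), (361, -30), (362, -32), (363, -24), (364, -6), (368, -4)]
```

```bash
python3 - <<'E'
from h import *
T=np.load('w3.npy');o=env.get_obs();tp=np.array([451.97,76.26,260.26]);Rt=R.from_euler('xyz',[np.pi,0,1.382])
for z in(296,298,300):
    f=lambda u,v:Rt.inv().apply(atz('wrist',u,v,z,T)-tp)
    a,b,l,r=f(257.1,257.9),f(257.1,362),f(221.3,302.5),f(292.9,302.5)
    print(z,'width',r[1]-l[1],'ymid',(l[1]+r[1])/2,'top edge x',a[0],'bottom',b[0],'center if len 44.6:',a[0]-22.3)
# w1 check: pack offset in charger vs TCP when grasped (478.7,-185.8)
R2=R.from_euler('xyz',[np.pi,0,1.854]);print('at grasp',R2.inv().apply(np.array([476.85,-185.8,0])-np.array([478.5,-185.6,0])))
well=np.array([464.5,155.1,0]);Rn=R.from_euler('xyz',[np.pi,0,1.3475])
for p in([0,-1,0],):
    print('TCP goal',well-Rn.apply(p))
print(o['tool_pos'],o['eef_rot'])
E
```

```text
296 width 24.665843949926895 ymid -0.12696389009836206 top edge x 21.072272965795495 bottom -21.57245862228041 center if len 44.6: -1.2277270342045057
298 width 24.17350496845893 ymid -0.12953743019219122 top edge x 22.15804074677489 bottom -19.635486894755697 center if len 44.6: -0.14195925322511016
300 width 23.681165986990962 ymid -0.13211097028602037 top edge x 23.24380852775432 bottom -17.698515167230966 center if len 44.6: 0.9438085277543209
at grasp [ 0.27 -1.64 -0.  ]
TCP goal [465.48 154.88   0.  ]
[452.16  76.01 260.29] [-3.14  0.    1.38]
```

Emit:
{"method": "arm_command", "body": {
  "targets": [
    {"translation": [0.01,-0.0003,0],"twist": [0,0,0.5]},
    {"translation": [0.03,-0.001,0],"twist": [0,0,1]},
    {"translation": [0.055,-0.002,0],"twist": [0,0,1.5]},
    {"translation": [0.074,-0.0025,0],"twist": [0,0,2]},
    {"translation": [0.08,-0.0026,0.008],"twist": [0,0,2]},
    {"translation": [0.08,-0.0026,0.022],"twist": [0,0,2]},
    {"translation": [0.08,-0.0026,0.038],"twist": [0,0,2]},
    {"translation": [0.08,-0.0026,0.052],"twist": [0,0,2]},
    {"translation": [0.08,-0.0026,0.062],"twist": [0,0,2]},
    {"translation": [0.08,-0.0026,0.064],"twist": [0,0,2]}
  ]
}}

```text
time: 10.2
tool_pos: [464.3, 155.3, 195.4]
eef_rot: [-3.14, 0.001, 1.345]
force: [-0.1, -0.7, -3.8]
width: 45.5
```

```bash
python3 - <<'E'
from h import *
for i in range(3):
    o=env.get_obs();im=env.read_camera('wrist')
cv2.imwrite('pics/w4.png',im);np.save('w4.npy',wristT(o));print(o['tool_pos'],o['eef_rot'],o['force'],o['width'])
s=env.read_camera('scene');cv2.imwrite('pics/s4.png',cv2.resize(s[130:270,255:395],None,fx=4,fy=4,interpolation=cv2.INTER_CUBIC))
E
```

```text
[464.82 155.5  196.17] [-3.14  0.    1.35] [ 0.33 -0.24 -3.26] 45.50620697314956
```

View pics/s4.png

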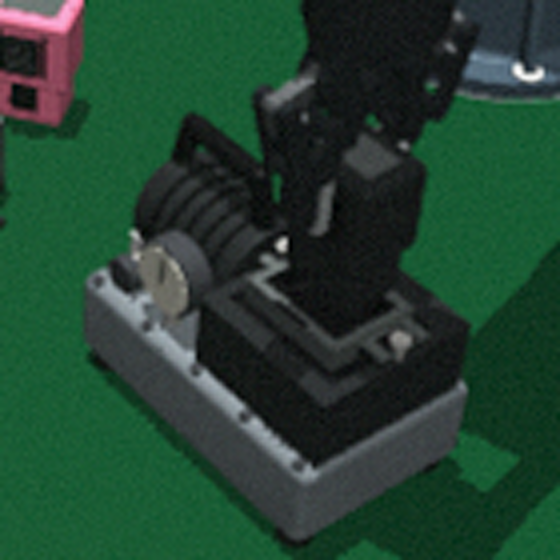

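The scene view shows the stem standing just above the dock opening with its tab to +x. I'll touch down slowly.

Emit:
{"method": "arm_command", "body": {
  "targets": [
    {"translation": [0,0,0.0015],"twist": [0,0,0]},
    {"translation": [0,0,0.003],"twist": [0,0,0]},
    {"translation": [0,0,0.0045],"twist": [0,0,0]},
    {"translation": [0,0,0.006],"twist": [0,0,0]},
    {"translation": [0,0,0.007],"twist": [0,0,0]},
    {"translation": [0,0,0.0075],"twist": [0,0,0]},
    {"translation": [0,0,0.008],"twist": [0,0,0]},
    {"translation": [0,0,0.0085],"twist": [0,0,0]},
    {"translation": [0,0,0.009],"twist": [0,0,0]},
    {"translation": [0,0,0.009],"twist": [0,0,0]}
  ]
}}

```text
time: 11.65
tool_pos: [464.7, 155.6, 187.3]
eef_rot: [-3.141, 0.0, 1.346]
force: [0.1, -0.1, -4.2]
width: 45.5
```

Emit:
{"method": "arm_command", "body": {
  "targets": [
    {"translation": [0,0,0.0003],"twist": [0,0,0]},
    {"translation": [0,0,0.0006],"twist": [0,0,0]},
    {"translation": [0,0,0.0009],"twist": [0,0,0]},
    {"translation": [0,0,0.0012],"twist": [0,0,0]},
    {"translation": [0,0,0.0015],"twist": [0,0,0]},
    {"translation": [0,0,0.0018],"twist": [0,0,0]},
    {"translation": [0,0,0.0021],"twist": [0,0,0]},
    {"translation": [0,0,0.0024],"twist": [0,0,0]},
    {"translation": [0,0,0.0027],"twist": [0,0,0]},
    {"translation": [0,0,0.003],"twist": [0,0,0]}
  ]
}}

```text
time: 12.9
tool_pos: [464.7, 155.6, 184.3]
eef_rot: [-3.142, 0.0, 1.346]
force: [-0.2, -0.2, -3.0]
width: 46.0
```

Emit:
{"method": "arm_command", "body": {
  "targets": [
    {"translation": [0,0,0.0003],"twist": [0,0,0]},
    {"translation": [0,0,0.0006],"twist": [0,0,0]},
    {"translation": [0,0,0.0009],"twist": [0,0,0]},
    {"translation": [0,0,0.0012],"twist": [0,0,0]},
    {"translation": [0,0,0.0015],"twist": [0,0,0]},
    {"translation": [0,0,0.0018],"twist": [0,0,0]},
    {"translation": [0,0,0.0021],"twist": [0,0,0]},
    {"translation": [0,0,0.0024],"twist": [0,0,0]},
    {"translation": [0,0,0.0027],"twist": [0,0,0]},
    {"translation": [0,0,0.003],"twist": [0,0,0]}
  ]
}}

```text
time: 14.15
tool_pos: [464.7, 155.6, 181.3]
eef_rot: [-3.142, -0.0, 1.346]
force: [-0.4, -0.4, -4.1]
width: 45.5
```

Emit:
{"method": "arm_command", "body": {
  "targets": [
    {"translation": [0,0,0.0003],"twist": [0,0,0]},
    {"translation": [0,0,0.0006],"twist": [0,0,0]},
    {"translation": [0,0,0.0009],"twist": [0,0,0]},
    {"translation": [0,0,0.0012],"twist": [0,0,0]},
    {"translation": [0,0,0.0015],"twist": [0,0,0]},
    {"translation": [0,0,0.0018],"twist": [0,0,0]},
    {"translation": [0,0,0.0021],"twist": [0,0,0]},
    {"translation": [0,0,0.0024],"twist": [0,0,0]},
    {"translation": [0,0,0.0027],"twist": [0,0,0]},
    {"translation": [0,0,0.003],"twist": [0,0,0]}
  ]
}}

```text
time: 15.4
tool_pos: [464.7, 155.6, 178.3]
eef_rot: [3.142, -0.0, 1.346]
force: [0.6, 0.1, -3.7]
width: 45.4
```

Emit:
{"method": "arm_command", "body": {
  "targets": [
    {"translation": [0,0,0.0006],"twist": [0,0,0]},
    {"translation": [0,0,0.0012],"twist": [0,0,0]},
    {"translation": [0,0,0.0018],"twist": [0,0,0]},
    {"translation": [0,0,0.0024],"twist": [0,0,0]},
    {"translation": [0,0,0.003],"twist": [0,0,0]},
    {"translation": [0,0,0.0036],"twist": [0,0,0]},
    {"translation": [0,0,0.0042],"twist": [0,0,0]},
    {"translation": [0,0,0.0048],"twist": [0,0,0]},
    {"translation": [0,0,0.0054],"twist": [0,0,0]},
    {"translation": [0,0,0.006],"twist": [0,0,0]}
  ]
}}

```text
time: 16.65
tool_pos: [464.7, 155.6, 172.3]
eef_rot: [-3.142, -0.0, 1.346]
force: [1.2, 0.1, -2.7]
width: 45.4
```

Emit:
{"method": "arm_command", "body": {
  "targets": [
    {"translation": [0,0,0.0006],"twist": [0,0,0]},
    {"translation": [0,0,0.0012],"twist": [0,0,0]},
    {"translation": [0,0,0.0018],"twist": [0,0,0]},
    {"translation": [0,0,0.0024],"twist": [0,0,0]},
    {"translation": [0,0,0.003],"twist": [0,0,0]},
    {"translation": [0,0,0.0036],"twist": [0,0,0]},
    {"translation": [0,0,0.0042],"twist": [0,0,0]},
    {"translation": [0,0,0.0048],"twist": [0,0,0]},
    {"translation": [0,0,0.0054],"twist": [0,0,0]},
    {"translation": [0,0,0.006],"twist": [0,0,0]}
  ]
}}

```text
time: 17.9
tool_pos: [464.7, 155.6, 166.3]
eef_rot: [3.142, -0.0, 1.346]
force: [-0.1, -0.5, -3.5]
width: 45.5
```

Emit:
{"method": "arm_command", "body": {
  "targets": [
    {"translation": [0,0,0.0006],"twist": [0,0,0]},
    {"translation": [0,0,0.0012],"twist": [0,0,0]},
    {"translation": [0,0,0.0018],"twist": [0,0,0]},
    {"translation": [0,0,0.0024],"twist": [0,0,0]},
    {"translation": [0,0,0.003],"twist": [0,0,0]},
    {"translation": [0,0,0.0036],"twist": [0,0,0]},
    {"translation": [0,0,0.0042],"twist": [0,0,0]},
    {"translation": [0,0,0.0048],"twist": [0,0,0]},
    {"translation": [0,0,0.0054],"twist": [0,0,0]},
    {"translation": [0,0,0.006],"twist": [0,0,0]}
  ]
}}

```text
time: 19.15
tool_pos: [464.7, 155.6, 160.3]
eef_rot: [-3.142, 0.0, 1.346]
force: [-0.1, 0.2, -3.9]
width: 45.6
```

Emit:
{"method": "arm_command", "body": {
  "targets": [
    {"translation": [0,0,0.0004],"twist": [0,0,0]},
    {"translation": [0,0,0.0008],"twist": [0,0,0]},
    {"translation": [0,0,0.0012],"twist": [0,0,0]},
    {"translation": [0,0,0.0016],"twist": [0,0,0]},
    {"translation": [0,0,0.002],"twist": [0,0,0]},
    {"translation": [0,0,0.0024],"twist": [0,0,0]},
    {"translation": [0,0,0.0028],"twist": [0,0,0]},
    {"translation": [0,0,0.0032],"twist": [0,0,0]},
    {"translation": [0,0,0.0036],"twist": [0,0,0]},
    {"translation": [0,0,0.004],"twist": [0,0,0]}
  ]
}}

```text
time: 20.4
tool_pos: [464.7, 155.7, 156.6]
eef_rot: [3.141, -0.0, 1.346]
force: [0.0, 1.1, 0.8]
width: 45.6
```

Emit:
{"method": "arm_command", "body": {
  "targets": [
    {"translation": [0,0,0.0003],"twist": [0,0,0]},
    {"translation": [0,0,0.0006],"twist": [0,0,0]},
    {"translation": [0,0,0.0009],"twist": [0,0,0]},
    {"translation": [0,0,0.0012],"twist": [0,0,0]},
    {"translation": [0,0,0.0015],"twist": [0,0,0]},
    {"translation": [0,0,0.0018],"twist": [0,0,0]},
    {"translation": [0,0,0.0021],"twist": [0,0,0]},
    {"translation": [0,0,0.0024],"twist": [0,0,0]},
    {"translation": [0,0,0.0027],"twist": [0,0,0]},
    {"translation": [0,0,0.003],"twist": [0,0,0]}
  ]
}}

```text
time: 21.65
tool_pos: [464.7, 155.6, 153.3]
eef_rot: [3.142, -0.0, 1.346]
force: [-1.8, 1.3, 3.9]
width: 45.3
```

Emit:
{"method": "arm_command", "body": {
  "targets": [
    {"translation": [0,0,0.0001],"twist": [0,0,0]},
    {"translation": [0,0,0.0002],"twist": [0,0,0]},
    {"translation": [0,0,0.0004],"twist": [0,0,0]},
    {"translation": [0,0,0.0005],"twist": [0,0,0]},
    {"translation": [0,0,0.0006],"twist": [0,0,0]},
    {"translation": [0,0,0.0008],"twist": [0,0,0]},
    {"translation": [0,0,0.0009],"twist": [0,0,0]},
    {"translation": [0,0,0.001],"twist": [0,0,0]},
    {"translation": [0,0,0.001],"twist": [0,0,0]},
    {"translation": [0,0,0.001],"twist": [0,0,0]}
  ]
}}

```text
time: 22.9
tool_pos: [464.7, 155.6, 152.3]
eef_rot: [3.142, -0.0, 1.346]
force: [0.0, 0.6, 4.7]
width: 45.5
```

Emit:
{"method": "arm_command", "body": {
  "targets": [
    {"translation": [0,0,0.0001],"twist": [0,0,0]},
    {"translation": [0,0,0.0002],"twist": [0,0,0]},
    {"translation": [0,0,0.0004],"twist": [0,0,0]},
    {"translation": [0,0,0.0005],"twist": [0,0,0]},
    {"translation": [0,0,0.0006],"twist": [0,0,0]},
    {"translation": [0,0,0.0008],"twist": [0,0,0]},
    {"translation": [0,0,0.0009],"twist": [0,0,0]},
    {"translation": [0,0,0.001],"twist": [0,0,0]},
    {"translation": [0,0,0.001],"twist": [0,0,0]},
    {"translation": [0,0,0.001],"twist": [0,0,0]}
  ]
}}

```text
time: 24.15
tool_pos: [464.7, 155.6, 151.4]
eef_rot: [3.142, -0.0, 1.346]
force: [-0.8, 1.0, 4.7]
width: 45.7
```

Emit:
{"method": "arm_command", "body": {
  "targets": [
    {"translation": [0,0,0.0001],"twist": [0,0,0]},
    {"translation": [0,0,0.0002],"twist": [0,0,0]},
    {"translation": [0,0,0.0004],"twist": [0,0,0]},
    {"translation": [0,0,0.0005],"twist": [0,0,0]},
    {"translation": [0,0,0.0006],"twist": [0,0,0]},
    {"translation": [0,0,0.0008],"twist": [0,0,0]},
    {"translation": [0,0,0.0009],"twist": [0,0,0]},
    {"translation": [0,0,0.001],"twist": [0,0,0]},
    {"translation": [0,0,0.001],"twist": [0,0,0]},
    {"translation": [0,0,0.001],"twist": [0,0,0]}
  ]
}}

```text
time: 25.4
tool_pos: [464.7, 155.7, 151.3]
eef_rot: [3.141, -0.0, 1.346]
force: [-3.5, -0.1, 11.7]
width: 45.6
```

The TCP stopped at 151.3 with the force rising, so the shoulder is on the rim. Release.

Emit:
{"method": "arm_command", "body": {
  "targets": [
    {"translation": [0,0,0],"twist": [0,0,0]},
    {"translation": [0,0,0],"twist": [0,0,0]},
    {"translation": [0,0,0],"twist": [0,0,0]},
    {"translation": [0,0,0],"twist": [0,0,0]},
    {"translation": [0,0,0],"twist": [0,0,0]},
    {"translation": [0,0,0],"twist": [0,0,0]},
    {"translation": [0,0,0],"twist": [0,0,0]},
    {"translation": [0,0,0],"twist": [0,0,0]},
    {"translation": [0,0,0],"twist": [0,0,0]},
    {"translation": [0,0,0],"twist": [0,0,0]}
  ],
  "hand": 0
}}

```text
time: 26.65
tool_pos: [464.7, 155.6, 150.3]
eef_rot: [-3.142, 0.0, 1.346]
force: [-0.4, 0.7, 0.1]
width: 85.5
```

Emit:
{"method": "arm_command", "body": {
  "targets": [
    {"translation": [0,0,-0.005],"twist": [0,0,0]},
    {"translation": [0,0,-0.012],"twist": [0,0,0]},
    {"translation": [0,0,-0.022],"twist": [0,0,0]},
    {"translation": [0,0,-0.034],"twist": [0,0,0]},
    {"translation": [0,0,-0.046],"twist": [0,0,0]},
    {"translation": [0,0,-0.058],"twist": [0,0,0]},
    {"translation": [0,0,-0.07],"twist": [0,0,0]},
    {"translation": [0,0,-0.08],"twist": [0,0,0]},
    {"translation": [0,0,-0.085],"twist": [0,0,0]},
    {"translation": [0,0,-0.085],"twist": [0,0,0]}
  ]
}}

```text
time: 27.9
tool_pos: [464.8, 155.6, 235.6]
eef_rot: [3.141, -0.0, 1.346]
force: [-0.4, 0.6, -0.1]
width: 85.0
```

```bash
python3 - <<'E'
from h import *
for i in range(2):
    o=env.get_obs();im=env.read_camera('wrist')
cv2.imwrite('pics/w5.png',im);np.save('w5.npy',wristT(o));print(o['tool_pos'],o['eef_rot'],o['force'],o['width'],o['time'])
E
```

```text
[464.55 155.6  235.24] [-3.14  0.    1.35] [-0.18  0.35 -0.2 ] 85.3413756751672 27.95
```

View pics/w5.png

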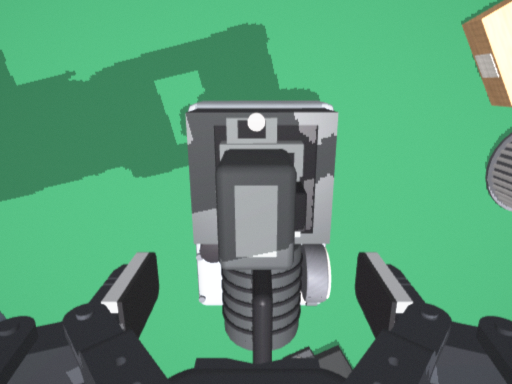

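The wrist view shows the pack seated in the dock with its tab to +x (about (300,205)) and nothing disturbed. I'll shut the fingers and press gently on the middle of the top, to check and to click it home.

Emit:
{"method": "arm_command", "body": {
  "targets": [
    {"translation": [0,0,0],"twist": [0,0,0]},
    {"translation": [0,0,0],"twist": [0,0,0]},
    {"translation": [0,0,0],"twist": [0,0,0]},
    {"translation": [0,0,0],"twist": [0,0,0]},
    {"translation": [0,0,0.004],"twist": [0,0,0]},
    {"translation": [0,0,0.01],"twist": [0,0,0]},
    {"translation": [0,0,0.016],"twist": [0,0,0]},
    {"translation": [0,0,0.022],"twist": [0,0,0]},
    {"translation": [0,0,0.025],"twist": [0,0,0]},
    {"translation": [0,0,0.026],"twist": [0,0,0]}
  ],
  "hand": 1
}}

```text
time: 29.25
tool_pos: [464.6, 155.6, 209.0]
eef_rot: [-3.141, 0.0, 1.346]
force: [0.5, -0.4, 0.1]
width: -0.0
```

Emit:
{"method": "arm_command", "body": {
  "targets": [
    {"translation": [0,0,0.0005],"twist": [0,0,0]},
    {"translation": [0,0,0.001],"twist": [0,0,0]},
    {"translation": [0,0,0.0015],"twist": [0,0,0]},
    {"translation": [0,0,0.002],"twist": [0,0,0]},
    {"translation": [0,0,0.0025],"twist": [0,0,0]},
    {"translation": [0,0,0.003],"twist": [0,0,0]},
    {"translation": [0,0,0.0035],"twist": [0,0,0]},
    {"translation": [0,0,0.004],"twist": [0,0,0]},
    {"translation": [0,0,0.0045],"twist": [0,0,0]},
    {"translation": [0,0,0.005],"twist": [0,0,0]}
  ]
}}

```text
time: 30.5
tool_pos: [464.7, 155.6, 204.3]
eef_rot: [-3.142, 0.0, 1.346]
force: [-0.5, 0.2, 0.8]
width: -0.1
```

Emit:
{"method": "arm_command", "body": {
  "targets": [
    {"translation": [0,0,0.0003],"twist": [0,0,0]},
    {"translation": [0,0,0.0006],"twist": [0,0,0]},
    {"translation": [0,0,0.0009],"twist": [0,0,0]},
    {"translation": [0,0,0.0012],"twist": [0,0,0]},
    {"translation": [0,0,0.0015],"twist": [0,0,0]},
    {"translation": [0,0,0.0018],"twist": [0,0,0]},
    {"translation": [0,0,0.0021],"twist": [0,0,0]},
    {"translation": [0,0,0.0024],"twist": [0,0,0]},
    {"translation": [0,0,0.0027],"twist": [0,0,0]},
    {"translation": [0,0,0.003],"twist": [0,0,0]}
  ]
}}

```text
time: 31.75
tool_pos: [464.7, 155.6, 201.3]
eef_rot: [-3.142, -0.0, 1.346]
force: [0.2, 0.1, -0.4]
width: -0.0
```

Emit:
{"method": "arm_command", "body": {
  "targets": [
    {"translation": [0,0,0.0002],"twist": [0,0,0]},
    {"translation": [0,0,0.0004],"twist": [0,0,0]},
    {"translation": [0,0,0.0006],"twist": [0,0,0]},
    {"translation": [0,0,0.0008],"twist": [0,0,0]},
    {"translation": [0,0,0.001],"twist": [0,0,0]},
    {"translation": [0,0,0.0012],"twist": [0,0,0]},
    {"translation": [0,0,0.0014],"twist": [0,0,0]},
    {"translation": [0,0,0.0016],"twist": [0,0,0]},
    {"translation": [0,0,0.0018],"twist": [0,0,0]},
    {"translation": [0,0,0.002],"twist": [0,0,0]}
  ]
}}

```text
time: 33.0
tool_pos: [464.7, 155.6, 199.3]
eef_rot: [-3.142, -0.0, 1.346]
force: [-0.2, 0.0, -0.6]
width: 0.0
```

Emit:
{"method": "arm_command", "body": {
  "targets": [
    {"translation": [0,0,0.0002],"twist": [0,0,0]},
    {"translation": [0,0,0.0004],"twist": [0,0,0]},
    {"translation": [0,0,0.0006],"twist": [0,0,0]},
    {"translation": [0,0,0.0008],"twist": [0,0,0]},
    {"translation": [0,0,0.001],"twist": [0,0,0]},
    {"translation": [0,0,0.0012],"twist": [0,0,0]},
    {"translation": [0,0,0.0014],"twist": [0,0,0]},
    {"translation": [0,0,0.0015],"twist": [0,0,0]},
    {"translation": [0,0,0.0015],"twist": [0,0,0]},
    {"translation": [0,0,0.0015],"twist": [0,0,0]}
  ]
}}

```text
time: 34.25
tool_pos: [464.7, 155.6, 197.8]
eef_rot: [-3.142, -0.0, 1.346]
force: [0.3, 1.1, -0.2]
width: -0.1
```

Emit:
{"method": "arm_command", "body": {
  "targets": [
    {"translation": [0,0,0.0002],"twist": [0,0,0]},
    {"translation": [0,0,0.0004],"twist": [0,0,0]},
    {"translation": [0,0,0.0006],"twist": [0,0,0]},
    {"translation": [0,0,0.0008],"twist": [0,0,0]},
    {"translation": [0,0,0.001],"twist": [0,0,0]},
    {"translation": [0,0,0.001],"twist": [0,0,0]},
    {"translation": [0,0,0.001],"twist": [0,0,0]},
    {"translation": [0,0,0.001],"twist": [0,0,0]},
    {"translation": [0,0,0.001],"twist": [0,0,0]},
    {"translation": [0,0,0.001],"twist": [0,0,0]}
  ]
}}

```text
time: 35.5
tool_pos: [464.7, 155.6, 196.8]
eef_rot: [3.142, -0.0, 1.346]
force: [-1.3, 0.6, 3.3]
width: 0.1
```

Emit:
{"method": "arm_command", "body": {
  "targets": [
    {"translation": [0,0,0.0002],"twist": [0,0,0]},
    {"translation": [0,0,0.0004],"twist": [0,0,0]},
    {"translation": [0,0,0.0006],"twist": [0,0,0]},
    {"translation": [0,0,0.0008],"twist": [0,0,0]},
    {"translation": [0,0,0.001],"twist": [0,0,0]},
    {"translation": [0,0,0.001],"twist": [0,0,0]},
    {"translation": [0,0,0.001],"twist": [0,0,0]},
    {"translation": [0,0,0.001],"twist": [0,0,0]},
    {"translation": [0,0,0.001],"twist": [0,0,0]},
    {"translation": [0,0,0.001],"twist": [0,0,0]}
  ]
}}

```text
time: 36.75
tool_pos: [464.7, 155.6, 195.8]
eef_rot: [-3.142, -0.0, 1.346]
force: [-0.9, 0.7, 4.3]
width: 0.3
```

Emit:
{"method": "arm_command", "body": {
  "targets": [
    {"translation": [0,0,0.0002],"twist": [0,0,0]},
    {"translation": [0,0,0.0004],"twist": [0,0,0]},
    {"translation": [0,0,0.0006],"twist": [0,0,0]},
    {"translation": [0,0,0.0008],"twist": [0,0,0]},
    {"translation": [0,0,0.001],"twist": [0,0,0]},
    {"translation": [0,0,0.001],"twist": [0,0,0]},
    {"translation": [0,0,0.001],"twist": [0,0,0]},
    {"translation": [0,0,0.001],"twist": [0,0,0]},
    {"translation": [0,0,0.001],"twist": [0,0,0]},
    {"translation": [0,0,0.001],"twist": [0,0,0]}
  ]
}}

```text
time: 38.0
tool_pos: [464.7, 155.6, 195.4]
eef_rot: [3.141, -0.0, 1.346]
force: [-2.1, 0.6, 9.3]
width: 0.1
```

Emit:
{"method": "arm_command", "body": {
  "targets": [
    {"translation": [0,0,0.0002],"twist": [0,0,0]},
    {"translation": [0,0,0.0004],"twist": [0,0,0]},
    {"translation": [0,0,0.0006],"twist": [0,0,0]},
    {"translation": [0,0,0.0008],"twist": [0,0,0]},
    {"translation": [0,0,0.001],"twist": [0,0,0]},
    {"translation": [0,0,0.001],"twist": [0,0,0]},
    {"translation": [0,0,0.001],"twist": [0,0,0]},
    {"translation": [0,0,0.001],"twist": [0,0,0]},
    {"translation": [0,0,0.001],"twist": [0,0,0]},
    {"translation": [0,0,0.001],"twist": [0,0,0]}
  ]
}}

```text
time: 39.25
tool_pos: [464.8, 155.6, 195.3]
eef_rot: [3.141, -0.0, 1.346]
force: [-3.5, -0.9, 15.1]
width: -0.2
```

Emit:
{"method": "arm_command", "body": {
  "targets": [
    {"translation": [0,0,-0.001],"twist": [0,0,0]},
    {"translation": [0,0,-0.002],"twist": [0,0,0]},
    {"translation": [0,0,-0.004],"twist": [0,0,0]},
    {"translation": [0,0,-0.01],"twist": [0,0,0]},
    {"translation": [0,0,-0.02],"twist": [0,0,0]},
    {"translation": [0,0,-0.03],"twist": [0,0,0]},
    {"translation": [0,0,-0.04],"twist": [0,0,0]},
    {"translation": [0,0,-0.043],"twist": [0,0,0]},
    {"translation": [0,0,-0.043],"twist": [0,0,0]},
    {"translation": [0,0,-0.043],"twist": [0,0,0]}
  ]
}}

```text
time: 40.5
tool_pos: [464.4, 155.6, 236.6]
eef_rot: [-3.141, 0.0, 1.346]
force: [0.2, 0.5, 0.3]
width: 0.2
```

```bash
python3 - <<'E'
from h import *
o=env.get_obs();im=env.read_camera('wrist');T=wristT(o);cv2.imwrite('pics/w6.png',im);print(o['time'],o['tool_pos'],o['force'])
g=cv2.cvtColor(im,6).astype(int)
def lab(f,T):
    g=cv2.cvtColor(cv2.imread(f),6).astype(float);gx=np.diff(g[205:215].mean(0));gy=np.diff(g[:,245:270].mean(1))
    print(f,'x',[(i,int(gx[i])) for i in range(210,310) if abs(gx[i])>12],'y',[(i,int(gy[i])) for i in range(140,280) if abs(gy[i])>10])
lab('pics/w5.png',0);lab('pics/w6.png',0)
cv2.imwrite('pics/v6.png',cv2.resize(im[100:300,170:350],None,fx=3,fy=3,interpolation=cv2.INTER_CUBIC))
E
```

```text
40.5 [464.44 155.58 236.56] [0.25 0.51 0.3 ]
pics/w5.png x [(215, -28), (216, -40), (233, 13), (234, 55), (276, -45), (277, -26), (305, 31), (306, 30)] y [(142, -20), (144, 26), (147, -25), (148, -65), (149, -30), (184, 33), (185, 37), (252, 12), (253, 15), (254, 13), (256, -42), (257, -22), (267, -10), (268, -15), (269, -25)]
pics/w6.png x [(215, -13), (216, -58), (233, 12), (234, 55), (276, -56), (277, -16), (305, 45), (306, 13)] y [(141, -12), (142, -14), (143, 15), (144, 11), (146, -13), (147, -40), (148, -59), (149, -12), (183, 25), (184, 36), (185, 12), (237, -16), (238, -13), (277, 12), (278, 35), (279, 18)]
```

View pics/v6.png

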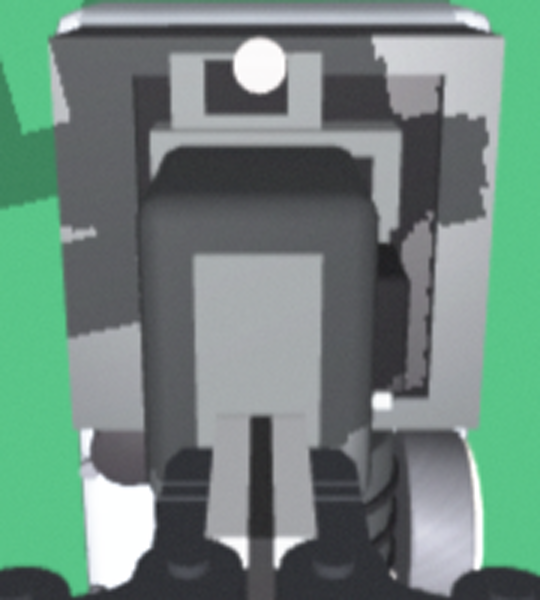

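The pack sits upright and square in the dock with its tab out, and its image did not move between before and after the press. Nothing touches the arm, so I'm handing in.

```bash
python3 -c "
from h import *
print(env.close_job(),env.get_obs()['time'])"
```

```text
the job is handed in; nothing more can be done
the job is handed in; nothing more can be done
```

The battery pack is out of the charger and sits latched in the pump's dock, tab towards the pump's +x. I handed the job in shortly after 40.5 s, and no verdict was reported.

- **Removal:** I pinched the tab and lifted the pack with only a few newtons of wrist force. The fingers read 45.5 mm against the expected 48 mm, but the latch came free cleanly.
- **Finding the well:** The wrist camera showed the well off-centre in its grey rim. My rim-based and dark-ring estimates disagreed by about 3 mm; I used the dark ring, and the stem went in with almost no side force.
- **Seating:** The shoulder stopped on the rim at about 12 N wrist force, and I released the pack there.
- **Check after release:** I pressed the top with shut fingers. The pack gave about 1.5 mm and then stopped hard at up to 15 N, which is what a latched pack should do.
- **Last picture:** The pack is square in the dock with its tab out, its outline unchanged by the press, and the gripper is clear above it. The force readings I saw on charger and pump stayed well below 40 N. I never moved near the bystanders, but I did not check their final poses separately.

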